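# Tip the stoppers out of the tilt-out hopper

### The job

Set the empty tray on the worktop in front of the tilt-out hopper, right below its mouth, then pull the bin forward by its T-grip all the way to its stop so that all four stoppers tip out into the tray. Swing the bin fully back home, leaving the tray with the stoppers standing below the mouth, and leave the other things on the worktop where they are.

Things in the scene. Friction and masses are not known exactly. Their poses are not given: they have to be found in the camera images.
- hopper: fixed grey stand of the tilt-out hopper, 140 mm wide. Origin on the worktop right below the bin's pivot axis, which is 78 mm up and parallel to its y; its -x is the side the bin's open mouth faces and pours to. The stand spans x = +8 to +112 mm on the worktop (at pivot height from -8 mm); the worktop below and in front (-x) of the mouth is free.
- pour_spot (a point): fixed point on the worktop in the middle of where the stoppers land when the bin is tipped slowly: 65 mm in front (-x) of the hopper's origin. The lip is 20 mm in front of the pivot and 97 mm up at home, 25 mm in front and about 68 mm up at the stop; at home nothing of the bin is below 76 mm. The stoppers land 25 to 95 mm in front of the pivot.
- tilt_bin (a joint): angle (rad) of the white tilt-out bin, an open scoop 114 mm wide, 126 mm deep, 60 mm high, floor flat with a ramp rising to the mouth. 0 = home, floor level; grows as its top is pulled forward (to the hopper's -x); 1.13 = at its stop. The hinge is stiff by friction (about 2 to 4 N at the grip); the bin stays where it is left.
- bin_grip (a point): centre of the bin's black T-grip, a cylinder 22 mm across and 36 mm long, axis along hopper y, on an 8 mm stem. At home it is 72 mm behind (+x) and 112 mm above the pivot axis, 190 mm above the worktop; it moves on a 133 mm circle about the axis, to 71 mm in front and 113 mm above at the stop. Pinched from above across its ends it turns between the pads.
- tray: loose open aluminium catch tray, 100 mm (its x) by 140 mm (its y), walls 34 mm high and 4 mm thick, 160 g. Origin at the centre of its underside, z up.
- tray_lug (a point): grip point on the tray's upright lug, a plain block 10 mm thick (tray x), 40 mm long (tray y), rising to 55 mm above the worktop, in the middle of one of the tray's long walls: this point is at tray x = -47 mm, y = 0, 42 mm above the underside. Pinch it from above across its 10 mm thickness.
- stopper0: one of four equal dark solid rubber stoppers, tapered, 17 mm (foot) to 21 mm (top) in diameter, 20 mm high, 15 g; at the start they stand on the bin's floor, 82 mm above the worktop. Origin at the centre of its foot.
- stopper1: one of four equal dark solid rubber stoppers, tapered, 17 mm (foot) to 21 mm (top) in diameter, 20 mm high, 15 g; at the start they stand on the bin's floor, 82 mm above the worktop. Origin at the centre of its foot.
- stopper2: one of four equal dark solid rubber stoppers, tapered, 17 mm (foot) to 21 mm (top) in diameter, 20 mm high, 15 g; at the start they stand on the bin's floor, 82 mm above the worktop. Origin at the centre of its foot.
- stopper3: one of four equal dark solid rubber stoppers, tapered, 17 mm (foot) to 21 mm (top) in diameter, 20 mm high, 15 g; at the start they stand on the bin's floor, 82 mm above the worktop. Origin at the centre of its foot.
- pen_b: bystander: white marker pen with a black cap lying on the worktop, 17 x 135 x 16 mm (long along its y)
- bench_timer: bystander: small white digital timer lying flat, 62 x 66 x 18 mm
- brown_dropper: bystander: dark brown bottle with a white cap, standing, 43 mm across, 98 mm tall
- petri_a: bystander: flat round lidded dish, 61 mm across, 13 mm high
- lancets: bystander: small carton, 33 x 58 x 55 mm high
- olive_jar: bystander: olive-coloured screw-lid jar, standing, 54 mm across, 66 mm high
- scissors: bystander: scissors with blue handles lying flat, 87 x 199 x 9 mm (long along its y)

How it is judged:
On the way, in this order (a step that is already met when the one before it is completed fails the run):
1. the tray stands on the worktop below the hopper's mouth while the bin is still home with all four stoppers in it (height (world z) of tray below 0.006 m and angle between tray's own z axis and vertical below 0.06 rad and x of tray in the frame of hopper between -0.125 and -0.02 m and y of tray in the frame of hopper between -0.05 and 0.05 m and value of joint tilt_bin below 0.15 rad and height (world z) of each of stopper0, stopper1, stopper2, stopper3 above 0.07 m), for 0.2 s.
2. the bin has been pulled forward to its stop (at least 1.06 of 1.13 rad) (value of joint tilt_bin above 1.06 rad), for 0.1 s.
At the end, for the whole second after the job is handed in: All four stoppers lie at rest inside the tray (two may stack, origins under 55 mm); the tray stands flat on the worktop, its centre 20 to 125 mm in front of the pivot and within 50 mm sideways; the bin is home (joint below 0.08 rad); bystanders within 30 mm of their places (height (world z) of tray below 0.006 m and angle between tray's own z axis and vertical below 0.06 rad and x of tray in the frame of hopper between -0.125 and -0.02 m and y of tray in the frame of hopper between -0.05 and 0.05 m and value of joint tilt_bin below 0.08 rad and linear speed of tray below 0.02 m/s and x of stopper0 in the frame of tray between -0.05 and 0.05 m and y of stopper0 in the frame of tray between -0.07 and 0.07 m and z of each of stopper0, stopper1, stopper2, stopper3 in the frame of tray below 0.055 m and linear speed of each of stopper0, stopper1, stopper2, stopper3 below 0.03 m/s and x of stopper1 in the frame of tray between -0.05 and 0.05 m and y of stopper1 in the frame of tray between -0.07 and 0.07 m and x of stopper2 in the frame of tray between -0.05 and 0.05 m and y of stopper2 in the frame of tray between -0.07 and 0.07 m and x of stopper3 in the frame of tray between -0.05 and 0.05 m and y of stopper3 in the frame of tray between -0.07 and 0.07 m); the robot touches nothing.
It fails at once if a bystander was pushed more than 30 mm from its place (distance of any of pen_b, bench_timer, brown_dropper, petri_a, lancets, olive_jar, scissors from where it was at the start of the episode above 0.03 m).
It also fails if it takes over 58 s, if anything falls off the work surface, if the arm or the gripper's body presses on something with over 40 N, if the wrist force passes 120 N, or if a joint passes its speed limit or range.

### The arm

A 7-joint arm with a two-finger parallel gripper is mounted at the origin on a cart in front of the work surface, level with it; the furniture and walls round the work are solid. World frame = base frame: x ahead of the robot, y to its left, z up, the work surface at z = 0. Lengths are in m, angles in rad, forces in N, time in s.
With the tool pointing down it reaches from about 0.4 to 0.875 m from the base axis. Payload 4.4 kg.
Tool frame: the origin (TCP) lies on the centre line of the jaws, within the pads' length; the fingertips stand 11 mm ahead of it and the grasp point (between the pads) lies 8 mm behind it; z points along the fingers, y is the line along which they close (so a half turn about z gives the same grasp; the last joint's range is limited). The gripper opens to 85 mm and grips with 20 to 120 N. Pads are 22 mm wide; open, the fingers measure 114 mm over their backs; the gripper's body (76 mm by 85 mm) begins 54 mm behind the grasp point. The pads swing forward as they close: fully open they stand 13 mm farther back than shut.
Start: joints at [1.156, 0.628, 0.038, 1.517, -0.027, 0.996, -0.02], TCP at [0.222, -0.611, 0.242] pointing down, gripper open.
Joint ranges: [-3.06, 3.06], [-0.37, 2.12], [-1.25, 1.32], [0.18, 2.47], [-1.1, 4.24], [0.23, 1.98], [-2.94, 2.94]. Speed limits (rad/s): [2.57, 2.57, 3.14, 3.14, 3.14, 3.14, 3.14].

### API

Orientations are given as a rotation vector (axis times angle).
In Python, from cell import bot gives the robot as it stands. The module is installed in compiled form; this text tells all that it offers.
- The arm moves only by the tool send_rows, never from a script. Its argument "motion" is a list of rows, each an object with "travel": the shift along the tool's x, y, z in mm, a list of three; "twist": the turn, a rotation vector about the tool's x, y, z in rad, a list of three; "fingers": the finger opening in mm, from 0 to 85.4. A call has 1 to 12 rows; each row shifts and turns the commanded pose from where the row before left it, along the tool's axes as they then stand; what a row does not reach is not made up. A row lasts 1/10 s, in which the tool goes at most 50 mm and 8.59 degrees, less where a joint would pass 70% of its speed; a pose out of reach is approached as far as the arm can. A call is refused whole if a number of a shift passes 50 or a number of a turn 0.15, either way. A call with a gripper value outside its range is refused whole. The fingers move at their own pace and stop on an object; the grip force is fixed at half the most. Time passes only in rows, so rows that do not move let the fingers close. It gives the time, the measured TCP pose, the force, the opening and the grip force at its end, in the units of the state.
- bot.read_state(): the state, without advancing time (a new reading comes with each control period).
- bot.capture(name): name is "scene" or "top" or "wrist"; returns the picture (384x512x3 uint8, red, green, blue); there is no depth.
- bot.get_calibration(name): a dict with "fx", "fy", "cx", "cy" (pixels), "R" (3x3) and "t" (3): a world point X has camera coordinates R X + t. Camera axes: x right, y down, z forward; pixel columns grow to the right and rows downward; lengths in m; the calibration is good to about 2 mm. A picture is of the moment at which its call begins: read the wrist's pose just before it. get_calibration takes no time and is no camera call; for the wrist camera it gives the pose at the moment of the call.
- bot.job_done(): hands the job in; it is judged then, once.
Trained networks look in the newest picture that a camera, given by its name, has taken for a name from the list of things; names that differ only in an ending like _2 or _b are one class to them, and where a whole thing is asked for, a point or a joint stands for the part that bears it (a point fixed in the world has none). Each returns a list of dicts, best first, with "conf" (0 to 1); they miss things now and then, are a little off and sometimes report something else, mostly with a low value. They report only what shows in the picture. A call takes as long as a camera call.
- bot.masks_of(target, camera): "region" (384x512 bool, what is visible of it) and "extent" ([left, top, right, bottom] in pixels, round what is visible of it).
The state is a dict: "time": time; "joint_positions": joint angles; "joint_velocities": joint speeds; "joint_efforts": joint torques, N m; "tool_pos": TCP position; "orientation": TCP orientation; "ft_force": force on the tool from outside, world axes, zero at the start; "torque": the same for the moment, N m; "finger_gap": finger opening in m; "gripper_force": force on a finger pad.
Only numpy, scipy, OpenCV 4.12 (cv2) and the standard library are available. Lean on these libraries where they do the work, as an engineer would, in place of code of your own. Each camera call takes 0.05 s, during which the arm holds its last target. There are 200 camera calls.

## Working session

There is one attempt and no reset: what is moved stays moved. The work goes in short steps, Python scripts to look and compute and a tool call to move; the robot and the scene stay as the last step left them, time stands still between calls to the robot, and variables do not carry over. Pictures are saved under pics/ and viewed, at most 10 in all, crops included, and the job is handed in when it is done.

Besides the shell and the picture viewer there is one more tool, called after "Emit:" in YAML: its name, and indented under it one key for each argument. send_rows: Moves the arm, as the interface text tells. Its arguments: {"type":"object","properties":{"motion":{"type":"array"}},"required":["motion"]}

```bash
mkdir -p pics; cat > h.py <<'E'
import numpy as np, cv2
from cell import bot
from scipy.spatial.transform import Rotation as Ro
def ray(cam,u,v,z,c=None):
    c=c or bot.get_calibration(cam); R=np.array(c['R']);t=np.array(c['t'])
    d=R.T@np.array([(u-c['cx'])/c['fx'],(v-c['cy'])/c['fy'],1]); o=-R.T@t
    return o+d*(z-o[2])/d[2]
def proj(cam,X):
    c=bot.get_calibration(cam); p=np.array(c['R'])@X+np.array(c['t'])
    return c['fx']*p[0]/p[2]+c['cx'],c['fy']*p[1]/p[2]+c['cy']
def see(cam,names):
    for n in names:
        for m in bot.masks_of(n,cam)[:2]:
            if m['conf']<.3: continue
            ys,xs=np.nonzero(m['region']); 
            r=cv2.minAreaRect(np.c_[xs,ys].astype(np.float32))
            print(cam,n,round(m['conf'],2),'ext',np.round(m['extent']),'rect',np.round(r[0]),np.round(r[1]),round(r[2]),'z0',ray(cam,xs.mean(),ys.mean(),0).round(3))
def save(cam,name):
    im=bot.capture(cam); cv2.imwrite('pics/'+name,im[:,:,::-1]); return im
E
python3 - <<'E'
from h import *
a=save('scene','s.png');b=save('top','t.png')
cv2.imwrite('pics/st.png',np.vstack([cv2.resize(a,(400,300)),cv2.resize(b,(400,300))])[:,:,::-1])
see('top',['hopper','tray','tray_lug','bin_grip','tilt_bin','pen_b','bench_timer','brown_dropper','petri_a','lancets','olive_jar','scissors','stopper0'])
see('scene',['hopper','tray','bin_grip','tray_lug'])
for c in('scene','top'):
  k=bot.get_calibration(c);print(c,(-np.array(k['R']).T@k['t']).round(3),k['fx'])
s=bot.read_state();print(s['time'],s['tool_pos'],s['orientation'],s['ft_force'],Ro.from_rotvec(s['orientation']).as_matrix().round(3))
E
```

```text
top hopper 0.59 ext [301. 166. 338. 195.] rect [320. 182.] [32. 28.] 0 z0 [ 0.586 -0.312  0.   ]
top tray 0.57 ext [220. 193. 251. 216.] rect [235. 204.] [31. 22.] 4 z0 [0.484 0.091 0.   ]
top tray_lug 0.78 ext [216. 188. 250. 215.] rect [234. 204.] [31. 22.] 7 z0 [0.485 0.094 0.   ]
top bin_grip 0.96 ext [309. 168. 340. 198.] rect [322. 182.] [28. 26.] 90 z0 [ 0.587 -0.322  0.   ]
top tilt_bin 0.63 ext [307. 166. 335. 196.] rect [322. 182.] [29. 27.] 90 z0 [ 0.588 -0.321  0.   ]
top bench_timer 0.74 ext [248. 168. 256. 180.] rect [252. 174.] [11. 11.] 90 z0 [0.628 0.011 0.   ]
top brown_dropper 0.52 ext [231. 162. 239. 175.] rect [236. 168.] [9. 9.] 90 z0 [0.651 0.088 0.   ]
top petri_a 0.6 ext [178. 219. 190. 230.] rect [184. 224.] [12. 12.] 90 z0 [0.389 0.328 0.   ]
top petri_a 0.57 ext [217. 192. 252. 215.] rect [234. 204.] [31. 22.] 6 z0 [0.485 0.094 0.   ]
top scissors 0.74 ext [310. 168. 335. 201.] rect [322. 182.] [30. 28.] 90 z0 [ 0.586 -0.321  0.   ]
top scissors 0.68 ext [125. 181. 164. 200.] rect [142. 190.] [36. 18.] 0 z0 [0.554 0.558 0.   ]
scene tray 0.81 ext [220. 209. 276. 256.] rect [247. 231.] [32. 49.] 52 z0 [0.492 0.075 0.   ]
scene bin_grip 0.63 ext [272. 122. 315. 164.] rect [291. 146.] [38. 35.] 42 z0 [ 0.659 -0.449  0.   ]
scene tray_lug 0.82 ext [222. 209. 273. 254.] rect [247. 232.] [32. 49.] 54 z0 [0.492 0.074 0.   ]
scene [-0.15   0.886  1.057] 437.48605294053743
top [0.357 0.02  1.981] 421.48806054903287
0.95 [ 0.22217903 -0.6108771   0.24235119] [3.09388809e+00 5.45013872e-01 1.04064253e-04] [ 0.53521593 -0.34285152  0.1572815 ] [[ 0.94   0.342  0.   ]
 [ 0.342 -0.94  -0.   ]
 [ 0.     0.    -1.   ]]
```

View pics/t.png

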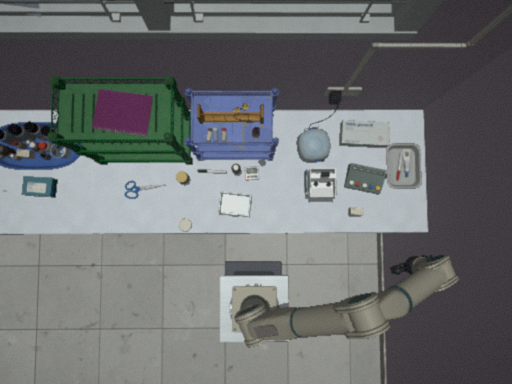

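View pics/s.png

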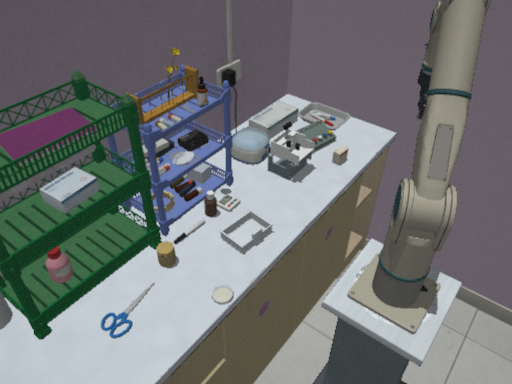

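The top view shows the tray at about (235,204) and the hopper at about (321,184). The bystanders lie around them. I'll zoom in on both.

```bash
python3 - <<'E'
import cv2,numpy as np
t=cv2.imread('pics/t.png');s=cv2.imread('pics/s.png')
z=lambda i,x,y,w,h:cv2.resize(i[y:y+h,x:x+w],(400,300),interpolation=cv2.INTER_CUBIC)
cv2.imwrite('pics/z.png',np.vstack([np.hstack([z(t,295,158,60,45),z(t,205,178,60,45)]),np.hstack([z(s,250,110,88,66),z(s,205,195,88,66)])]))
E
```

```text
(no output)
```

View pics/z.png

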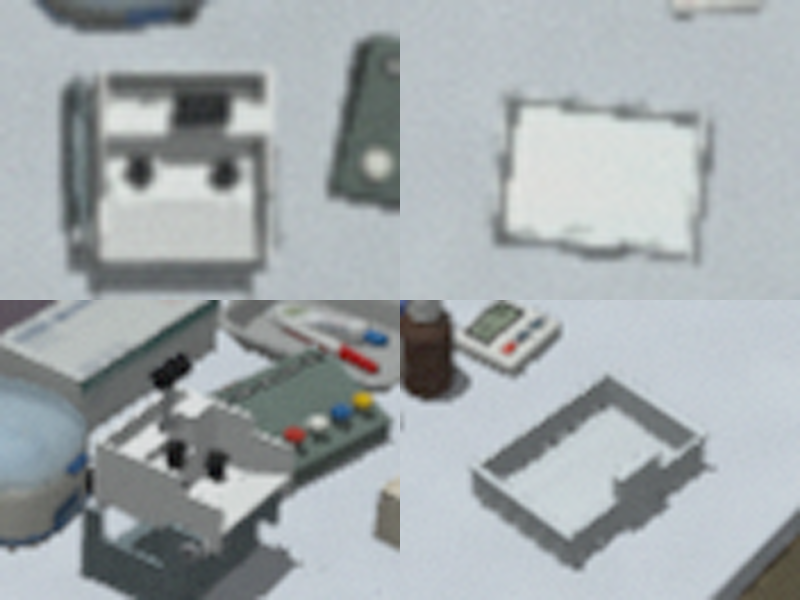

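```bash
python3 - <<'E'
from h import *
f=lambda zx,zy,ox,oy:(ox+zx*.15-.425,oy+zy*.15-.425)
print('grip',ray('top',*f(202,109,295,158),.195).round(3))
print('bin front lip mid',ray('top',*f(180,264,295,158),.097).round(3))
for n,p in dict(tl=(510,97),tr=(707,117),bl=(500,240),br=(697,260),lug=(597,247)).items():
    print(n,ray('top',*f(p[0]-400,p[1],205,178),.055 if n=='lug' else .034).round(3))
g=lambda zx,zy,ox,oy:(ox+zx*.22-.39,oy+zy*.22-.39)
print('scene grip',ray('scene',*g(170,72,250,110),.19).round(3))
for p in [(610,378),(705,438),(475,468),(577,568)]: print(ray('scene',*g(p[0]-400,p[1]-300,205,195),.034).round(3))
print('scene lug top',ray('scene',*g(240,173,205,195),.055).round(3))
c=bot.get_calibration('wrist');s=bot.read_state();T=Ro.from_rotvec(s['orientation']).as_matrix()
print('wristcam in tool', (T.T@(-np.array(c['R']).T@c['t']-s['tool_pos'])).round(3), (np.array(c['R'])@T).round(2),c['fx'])
E
```

```text
grip [ 0.598 -0.301  0.195]
bin front lip mid [ 0.506 -0.302  0.097]
tl [0.536 0.154 0.034]
tr [0.522 0.017 0.034]
bl [0.437 0.161 0.034]
br [0.422 0.024 0.034]
lug [0.431 0.093 0.055]
scene grip [ 0.601 -0.306  0.19 ]
[0.519 0.017 0.034]
[0.426 0.025 0.034]
[0.537 0.151 0.034]
[0.421 0.18  0.034]
scene lug top [0.429 0.099 0.055]
wristcam in tool [ 0.086  0.001 -0.132] [[-0.    1.    0.  ]
 [-0.94  0.   -0.33]
 [-0.33 -0.    0.94]] 294.62256028914277
```

```bash
cat >> h.py <<'E'
def plan(p,yaw,n,fing=85,s=None):
    """rows to take a downward tool to p with tool x at world angle yaw; travel rounded to 0.5 mm"""
    s=s or bot.read_state(); T=Ro.from_rotvec(s['orientation']); P=np.array(s['tool_pos'])
    x=T.as_matrix()[:,0]; y0=np.arctan2(x[1],x[0]); 
    p=np.array(p); 
    for i in range(n):
        M=T.as_matrix(); d=M.T@((p-P)/(n-i))*1000; d=np.round(d*2)/2
        a=Ro.from_matrix(np.array([[np.cos(yaw),np.sin(yaw),0],[np.sin(yaw),-np.cos(yaw),0],[0,0,-1]]).T)
        w=np.round((T.inv()*a).as_rotvec()/(n-i),3)
        print('{"travel":%s,"twist":%s,"fingers":%g},'%(d.tolist(),w.tolist(),fing))
        P=P+M@d/1000; T=T*Ro.from_rotvec(w)
    return dict(tool_pos=P,orientation=T.as_rotvec())
E
python3 - <<'E'
from h import *
s=plan([.44,-.2,.26],1.47,12,60)
print();plan([.432,.075,.2],1.47,7,60,s)
E
```

```text
{"travel":[29.0, -26.0, -1.5],"twist":[0.0, -0.0, -0.093],"fingers":60},
{"travel":[31.0, -23.0, -1.5],"twist":[0.0, 0.0, -0.093],"fingers":60},
{"travel":[33.0, -20.0, -1.5],"twist":[0.0, 0.0, -0.094],"fingers":60},
{"travel":[35.0, -17.0, -1.5],"twist":[0.0, 0.0, -0.093],"fingers":60},
{"travel":[36.0, -14.0, -1.5],"twist":[0.0, 0.0, -0.094],"fingers":60},
{"travel":[37.5, -10.5, -1.5],"twist":[0.0, 0.0, -0.093],"fingers":60},
{"travel":[38.0, -6.5, -1.5],"twist":[0.0, 0.0, -0.094],"fingers":60},
{"travel":[38.5, -3.0, -1.5],"twist":[0.0, 0.0, -0.093],"fingers":60},
{"travel":[39.0, 0.5, -1.5],"twist":[0.0, 0.0, -0.094],"fingers":60},
{"travel":[38.5, 4.0, -1.5],"twist":[0.0, 0.0, -0.093],"fingers":60},
{"travel":[38.0, 7.5, -1.5],"twist":[0.0, 0.0, -0.094],"fingers":60},
{"travel":[37.0, 11.5, -1.0],"twist":[0.0, 0.0, -0.093],"fingers":60},

{"travel":[39.0, -5.0, 8.5],"twist":[0.0, 0.0, -0.0],"fingers":60},
{"travel":[39.0, -5.0, 8.5],"twist":[0.0, 0.0, -0.0],"fingers":60},
{"travel":[39.0, -5.0, 8.5],"twist":[0.0, 0.0, -0.0],"fingers":60},
{"travel":[39.0, -5.0, 8.5],"twist":[0.0, 0.0, -0.0],"fingers":60},
{"travel":[39.0, -5.5, 8.5],"twist":[0.0, 0.0, -0.0],"fingers":60},
{"travel":[39.0, -5.0, 8.5],"twist":[0.0, 0.0, -0.0],"fingers":60},
{"travel":[39.0, -5.5, 9.0],"twist":[0.0, 0.0, -0.0],"fingers":60},
```

Emit:
send_rows:
  motion:
    - {"travel": [29,-26,-1.5],"twist": [0,0,-0.093],"fingers": 60}
    - {"travel": [31,-23,-1.5],"twist": [0,0,-0.093],"fingers": 60}
    - {"travel": [33,-20,-1.5],"twist": [0,0,-0.094],"fingers": 60}
    - {"travel": [35,-17,-1.5],"twist": [0,0,-0.093],"fingers": 60}
    - {"travel": [36,-14,-1.5],"twist": [0,0,-0.094],"fingers": 60}
    - {"travel": [37.5,-10.5,-1.5],"twist": [0,0,-0.093],"fingers": 60}
    - {"travel": [38,-6.5,-1.5],"twist": [0,0,-0.094],"fingers": 60}
    - {"travel": [38.5,-3,-1.5],"twist": [0,0,-0.093],"fingers": 60}
    - {"travel": [39,0.5,-1.5],"twist": [0,0,-0.094],"fingers": 60}
    - {"travel": [38.5,4,-1.5],"twist": [0,0,-0.093],"fingers": 60}
    - {"travel": [38,7.5,-1.5],"twist": [0,0,-0.094],"fingers": 60}
    - {"travel": [37,11.5,-1],"twist": [0,0,-0.093],"fingers": 60}

```text
time: 2.15
tool_pos: [0.4408, -0.1989, 0.2602]
orientation: [2.326, 2.11, 0.0]
ft_force: [0.5, -1.1, 0.4]
finger_gap: 0.06
gripper_force: 0.0
```

Emit:
send_rows:
  motion:
    - {"travel": [39,-5,8.5],"twist": [0,0,0],"fingers": 60}
    - {"travel": [39,-5,8.5],"twist": [0,0,0],"fingers": 60}
    - {"travel": [39,-5,8.5],"twist": [0,0,0],"fingers": 60}
    - {"travel": [39,-5,8.5],"twist": [0,0,0],"fingers": 60}
    - {"travel": [39,-5.5,8.5],"twist": [0,0,0],"fingers": 60}
    - {"travel": [39,-5,8.5],"twist": [0,0,0],"fingers": 60}
    - {"travel": [39,-5.5,9],"twist": [0,0,0],"fingers": 60}
    - {"travel": [0,0,0],"twist": [0,0,0],"fingers": 60}
    - {"travel": [0,0,0],"twist": [0,0,0],"fingers": 60}

```text
time: 3.05
tool_pos: [0.4318, 0.0759, 0.1998]
orientation: [2.328, 2.11, -0.0]
ft_force: [-0.2, -0.5, 0.2]
finger_gap: 0.0598
gripper_force: 0.0
```

```bash
python3 - <<'E'
from h import *
s=bot.read_state();print(s['time'],s['tool_pos'],s['orientation'],s['finger_gap'])
im=save('wrist','w1.png')
see('wrist',['tray','tray_lug'])
for X in [[.432,.094,.055],[.431,.074,.055],[.434,.114,.055]]: print(proj('wrist',np.array(X)))
E
```

```text
3.05 [0.43182489 0.07588123 0.19980785] [ 2.32777544e+00  2.10971546e+00 -3.17793172e-04] 0.05980418378537216
wrist tray 0.86 ext [256.  82. 369. 224.] rect [311. 155.] [109. 139.] 1 z0 [0.491 0.087 0.   ]
wrist tray_lug 0.71 ext [256.  85. 369. 224.] rect [311. 154.] [109. 141.] 2 z0 [0.491 0.087 0.   ]
(np.float64(254.3221123849088), np.float64(162.44294959077058))
(np.float64(255.51260788838994), np.float64(182.38268543482266))
(np.float64(254.1352983662057), np.float64(141.44406642573128))
```

View pics/w1.png

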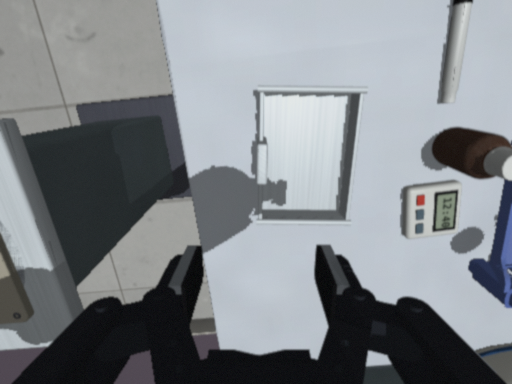

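The lug shows at about (262,163), spanning rows 142–185.

```bash
python3 - <<'E'
from h import *
for p in [(262.5,163),(263,143),(262,185)]: print(ray('wrist',*p,.055).round(4))
for p in [(256.5,88),(368,89),(254,222),(351,223)]: print(ray('wrist',*p,.034).round(4))
E
```

```text
[0.4398 0.0926 0.055 ]
[0.4421 0.1117 0.055 ]
[0.4371 0.0707 0.055 ]
[0.4411 0.1609 0.034 ]
[0.5467 0.149  0.034 ]
[0.4236 0.0222 0.034 ]
[0.5305 0.0098 0.034 ]
```

```bash
python3 - <<'E'
from h import *
plan([.438,.092,.034],1.451,6,60)
E
```

```text
{"travel":[3.0, 0.5, 27.5],"twist":[0.0, 0.0, 0.003],"fingers":60},
{"travel":[3.0, 0.5, 27.5],"twist":[0.0, 0.0, 0.003],"fingers":60},
{"travel":[3.0, 0.5, 27.5],"twist":[0.0, 0.0, 0.003],"fingers":60},
{"travel":[3.5, 0.5, 28.0],"twist":[0.0, 0.0, 0.002],"fingers":60},
{"travel":[3.0, 1.0, 27.5],"twist":[0.0, 0.0, 0.003],"fingers":60},
{"travel":[3.5, 0.5, 28.0],"twist":[0.0, 0.001, 0.002],"fingers":60},
```

Emit:
send_rows:
  motion:
    - {"travel": [3,0.5,27.5],"twist": [0,0,0.003],"fingers": 60}
    - {"travel": [3,0.5,27.5],"twist": [0,0,0.003],"fingers": 60}
    - {"travel": [3,0.5,27.5],"twist": [0,0,0.003],"fingers": 60}
    - {"travel": [3.5,0.5,28],"twist": [0,0,0.002],"fingers": 60}
    - {"travel": [3,1,27.5],"twist": [0,0,0.003],"fingers": 60}
    - {"travel": [3.5,0.5,27],"twist": [0,0,0.002],"fingers": 60}
    - {"travel": [0,0,0],"twist": [0,0,0],"fingers": 25}
    - {"travel": [0,0,0],"twist": [0,0,0],"fingers": 0}
    - {"travel": [0,0,0],"twist": [0,0,0],"fingers": 0}
    - {"travel": [0,0,0],"twist": [0,0,0],"fingers": 0}
    - {"travel": [0,0,0],"twist": [0,0,0],"fingers": 0}

```text
time: 4.3
tool_pos: [0.4383, 0.0926, 0.0383]
orientation: [2.347, 2.085, 0.002]
ft_force: [0.1, -1.5, 7.3]
finger_gap: 0.0091
gripper_force: 59.8
```

```bash
python3 - <<'E'
from h import *
s=bot.read_state();p=np.array(s['tool_pos'])
s=plan(p+[0,0,.022],1.451,2,0);print()
plan([.418,-.25,.06],1.571,10,0,s)
E
```

```text
{"travel":[-0.0, 0.0, -11.0],"twist":[0.001, 0.0, 0.001],"fingers":0},
{"travel":[-0.0, 0.0, -11.0],"twist":[0.002, 0.001, 0.001],"fingers":0},

{"travel":[-34.5, 2.0, 0.0],"twist":[-0.0, -0.0, -0.012],"fingers":0},
{"travel":[-34.5, 1.5, 0.0],"twist":[-0.0, -0.0, -0.012],"fingers":0},
{"travel":[-34.0, 1.5, 0.0],"twist":[-0.0, -0.0, -0.012],"fingers":0},
{"travel":[-34.5, 1.0, 0.0],"twist":[-0.0, -0.0, -0.012],"fingers":0},
{"travel":[-34.5, 0.5, 0.0],"twist":[-0.0, -0.0, -0.012],"fingers":0},
{"travel":[-34.0, -0.0, 0.0],"twist":[-0.0, -0.0, -0.012],"fingers":0},
{"travel":[-34.5, -0.5, 0.0],"twist":[-0.0, -0.0, -0.012],"fingers":0},
{"travel":[-34.0, -1.0, 0.0],"twist":[-0.0, -0.0, -0.012],"fingers":0},
{"travel":[-34.5, -1.0, 0.0],"twist":[-0.0, -0.0, -0.012],"fingers":0},
{"travel":[-34.0, -1.5, 0.5],"twist":[-0.0, -0.0, -0.012],"fingers":0},
```

Emit:
send_rows:
  motion:
    - {"travel": [0,0,-11],"twist": [0,0,0],"fingers": 0}
    - {"travel": [0,0,-11],"twist": [0,0,0],"fingers": 0}
    - {"travel": [-20,1.5,0],"twist": [0,0,-0.012],"fingers": 0}
    - {"travel": [-34.5,1.5,0],"twist": [0,0,-0.012],"fingers": 0}
    - {"travel": [-34,1.5,0],"twist": [0,0,-0.012],"fingers": 0}
    - {"travel": [-34.5,1,0],"twist": [0,0,-0.012],"fingers": 0}
    - {"travel": [-34.5,0.5,0],"twist": [0,0,-0.012],"fingers": 0}
    - {"travel": [-34,0,0],"twist": [0,0,-0.012],"fingers": 0}
    - {"travel": [-34.5,-0.5,0],"twist": [0,0,-0.012],"fingers": 0}
    - {"travel": [-34,-1,0],"twist": [0,0,-0.012],"fingers": 0}
    - {"travel": [-20,-1,0],"twist": [0,0,-0.012],"fingers": 0}
    - {"travel": [0,0,0],"twist": [0,0,0],"fingers": 0}

```text
time: 5.5
tool_pos: [0.4208, -0.1908, 0.0596]
orientation: [2.237, 2.202, -0.004]
ft_force: [0.7, -0.3, -1.8]
finger_gap: 0.0095
gripper_force: 58.6
```

```bash
python3 - <<'E'
from h import *
s=bot.read_state();print(s['time'],s['tool_pos'],s['orientation'],s['finger_gap'])
a=save('scene','s2.png');b=save('top','t2.png');w=save('wrist','w2.png')
z=lambda i,x,y,w,h:cv2.resize(i[y:y+h,x:x+w],(400,300),interpolation=cv2.INTER_CUBIC)
cv2.imwrite('pics/z2.png',np.vstack([np.hstack([z(b,275,158,80,60),z(a,230,110,120,90)]),np.hstack([z(w,0,0,512,384),z(w,256,96,256,192)])])[:,:,::-1])
E
```

```text
5.5 [ 0.42076876 -0.19083644  0.0595598 ] [ 2.23705582  2.20226656 -0.00366171] 0.009511879434102284
```

View pics/z2.png

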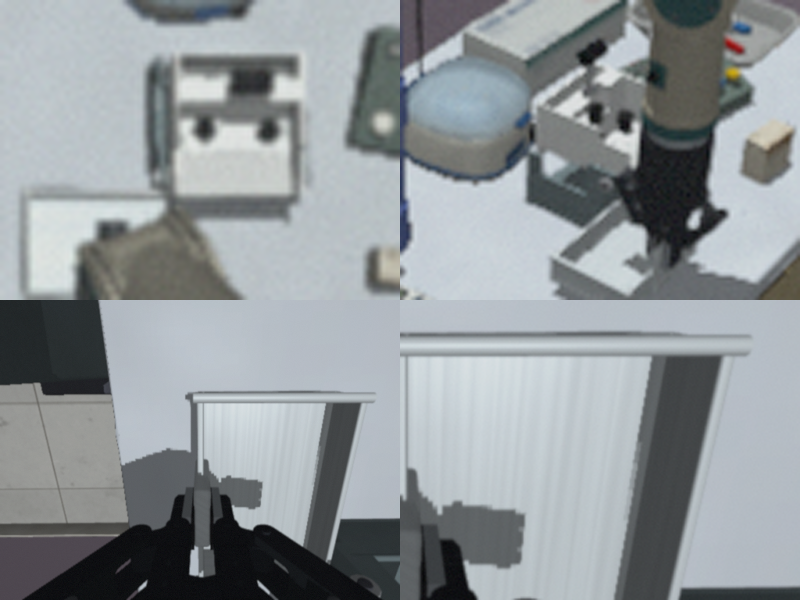

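Emit:
send_rows:
  motion:
    - {"travel": [-17,-0.5,0],"twist": [0,0,-0.004],"fingers": 0}
    - {"travel": [-30,-1.5,0],"twist": [0,0,-0.004],"fingers": 0}
    - {"travel": [-30,-1,0],"twist": [0,0,-0.004],"fingers": 0}
    - {"travel": [-24,-1,0],"twist": [0,0,-0.004],"fingers": 0}
    - {"travel": [-10,0,0],"twist": [0,0,0],"fingers": 0}
    - {"travel": [0,0,7],"twist": [0,0,0],"fingers": 0}
    - {"travel": [0,0,8],"twist": [0,0,0],"fingers": 0}
    - {"travel": [0,0,5],"twist": [0,0,0],"fingers": 0}
    - {"travel": [0,0,0.5],"twist": [0,0,0],"fingers": 0}
    - {"travel": [0,0,0],"twist": [0,0,0],"fingers": 0}

```text
time: 6.65
tool_pos: [0.4177, -0.2961, 0.0384]
orientation: [-2.211, -2.232, 0.0]
ft_force: [0.7, -0.2, -1.7]
finger_gap: 0.009
gripper_force: 58.9
```

Emit:
send_rows:
  motion:
    - {"travel": [-5,0,0],"twist": [0,0,0],"fingers": 0}
    - {"travel": [0,0,1.5],"twist": [0,0,0],"fingers": 0}
    - {"travel": [0,0,1],"twist": [0,0,0],"fingers": 0}
    - {"travel": [0,0,0],"twist": [0,0,0],"fingers": 40}
    - {"travel": [0,0,0],"twist": [0,0,0],"fingers": 40}
    - {"travel": [0,0,0],"twist": [0,0,0],"fingers": 40}
    - {"travel": [0,0,-30],"twist": [0,0,0],"fingers": 40}
    - {"travel": [0,0,-45],"twist": [0,0,0],"fingers": 40}
    - {"travel": [0,0,-45],"twist": [0,0,0],"fingers": 60}
    - {"travel": [0,0,-45],"twist": [0,0,0],"fingers": 70}
    - {"travel": [0,0,-45],"twist": [0,0,0],"fingers": 70}
    - {"travel": [0,0,-15],"twist": [0,0,0],"fingers": 70}

```text
time: 7.85
tool_pos: [0.4196, -0.3032, 0.2655]
orientation: [2.208, 2.224, 0.002]
ft_force: [1.1, -0.0, -0.0]
finger_gap: 0.0699
gripper_force: 0.0
```

```bash
python3 - <<'E'
from h import *
plan([.58,-.303,.30],0,11,75)
E
```

```text
{"travel":[-0.0, 14.5, -3.0],"twist":[0.001, -0.0, 0.143],"fingers":75},
{"travel":[2.0, 14.5, -3.0],"twist":[0.001, -0.0, 0.143],"fingers":75},
{"travel":[4.0, 14.0, -3.0],"twist":[0.001, -0.0, 0.144],"fingers":75},
{"travel":[6.0, 13.5, -3.0],"twist":[0.001, -0.0, 0.143],"fingers":75},
{"travel":[8.0, 12.5, -3.0],"twist":[0.001, -0.0, 0.144],"fingers":75},
{"travel":[9.5, 11.0, -3.0],"twist":[0.001, -0.0, 0.143],"fingers":75},
{"travel":[11.0, 9.5, -3.0],"twist":[0.0, 0.0, 0.144],"fingers":75},
{"travel":[12.0, 8.0, -3.5],"twist":[0.001, -0.0, 0.143],"fingers":75},
{"travel":[13.5, 6.0, -3.0],"twist":[0.0, 0.0, 0.144],"fingers":75},
{"travel":[14.0, 4.0, -3.5],"twist":[0.001, -0.0, 0.143],"fingers":75},
{"travel":[14.0, 2.0, -3.0],"twist":[0.0, -0.0, 0.144],"fingers":75},
```

Emit:
send_rows:
  motion:
    - {"travel": [0,14.5,-3],"twist": [0,0,0.143],"fingers": 75}
    - {"travel": [2,14.5,-3],"twist": [0,0,0.143],"fingers": 75}
    - {"travel": [4,14,-3],"twist": [0,0,0.144],"fingers": 75}
    - {"travel": [6,13.5,-3],"twist": [0,0,0.143],"fingers": 75}
    - {"travel": [8,12.5,-3],"twist": [0,0,0.144],"fingers": 75}
    - {"travel": [9.5,11,-3],"twist": [0,0,0.143],"fingers": 75}
    - {"travel": [11,9.5,-3],"twist": [0,0,0.144],"fingers": 75}
    - {"travel": [12,8,-3.5],"twist": [0,0,0.143],"fingers": 75}
    - {"travel": [13.5,6,-3],"twist": [0,0,0.144],"fingers": 75}
    - {"travel": [14,4,-3.5],"twist": [0,0,0.143],"fingers": 75}
    - {"travel": [14,2,-3],"twist": [0,0,0.144],"fingers": 75}
    - {"travel": [0,0,0],"twist": [0,0,0],"fingers": 75}

```text
time: 9.05
tool_pos: [0.5796, -0.3013, 0.2951]
orientation: [3.141, 0.002, 0.002]
ft_force: [0.6, -1.1, -0.6]
finger_gap: 0.0751
gripper_force: 0.0
```

```bash
python3 - <<'E'
from h import *
s=bot.read_state();print(s['time'],s['tool_pos'],s['orientation'],np.round(s['joint_positions'],2))
save('wrist','w3.png')
see('wrist',['bin_grip'])
print(proj('wrist',np.array([.6,-.303,.19])))
E
```

```text
9.05 [ 0.57957597 -0.30125796  0.29506627] [3.14088994e+00 1.85553056e-03 2.33960136e-03] [ 0.61  0.6  -0.3   1.44  0.19  1.13 -1.29]
wrist bin_grip 0.86 ext [203. 121. 323. 236.] rect [262. 178.] [116. 117.] 90 z0 [ 0.549 -0.307  0.   ]
(np.float64(259.62420187020086), np.float64(172.4738364400244))
```

View pics/w3.png

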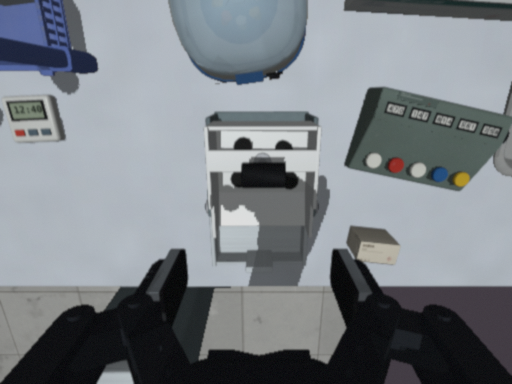

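```bash
python3 - <<'E'
from h import *
for X in [[.415,-.232,.034],[.415,-.372,.034],[.418,-.302,.055],[.515,-.232,.034],[.508,-.302,.097],[.37,-.3,0]]: print(X,np.round(proj('wrist',np.array(X))))
print('grip',ray('wrist',264.5,175,.19).round(4), ray('wrist',232,180,.19).round(4),ray('wrist',298,181,.19).round(4))
b=save('top','t3.png');a=save('scene','s3.png')
see('scene',['tray','hopper']);see('top',['tray'])
w=cv2.imread('pics/w3.png')[:,:,::-1]
z=lambda i,x,y,w,h:cv2.resize(i[y:y+h,x:x+w],(400,300),interpolation=cv2.INTER_CUBIC)
cv2.imwrite('pics/z3.png',np.vstack([np.hstack([z(b,275,158,80,60),z(a,230,110,120,90)]),np.hstack([z(w,180,190,160,120),z(w,180,95,120,90)])])[:,:,::-1])
E
```

```text
[0.415, -0.232, 0.034] [213. 262.]
[0.415, -0.372, 0.034] [304. 263.]
[0.418, -0.302, 0.055] [258. 269.]
[0.515, -0.232, 0.034] [209. 201.]
[0.508, -0.302, 0.097] [258. 225.]
[0.37, -0.3, 0] [257. 275.]
grip [ 0.5978 -0.3071  0.19  ] [ 0.5934 -0.2799  0.19  ] [ 0.5927 -0.3352  0.19  ]
scene tray 0.85 ext [295. 158. 335. 194.] rect [313. 176.] [26. 40.] 47 z0 [ 0.475 -0.321  0.   ]
scene hopper 0.97 ext [264. 121. 316. 178.] rect [288. 154.] [43. 51.] 40 z0 [ 0.635 -0.395  0.   ]
top tray 0.69 ext [302. 194. 328. 220.] rect [316. 207.] [22. 25.] 90 z0 [ 0.467 -0.285  0.   ]
```

View pics/z3.png

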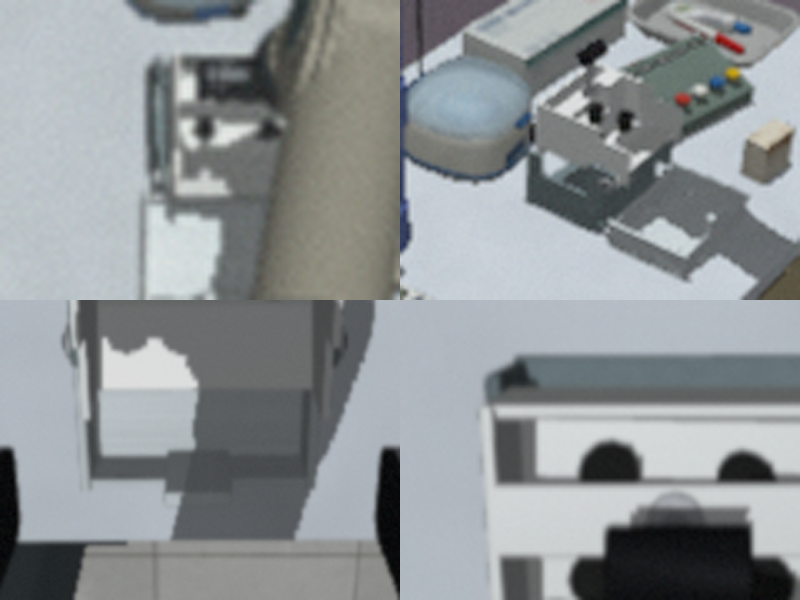

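Emit:
send_rows:
  motion:
    - {"travel": [10,2.5,10],"twist": [0,0,0],"fingers": 70}
    - {"travel": [9.5,2.5,23],"twist": [0,0,0],"fingers": 70}
    - {"travel": [0,0,25],"twist": [0,0,0],"fingers": 70}
    - {"travel": [0,0,25],"twist": [0,0,0],"fingers": 70}
    - {"travel": [0,0,20],"twist": [0,0,0],"fingers": 70}
    - {"travel": [0,0,8],"twist": [0,0,0],"fingers": 70}
    - {"travel": [0,0,0],"twist": [0,0,0],"fingers": 45}
    - {"travel": [0,0,0],"twist": [0,0,0],"fingers": 30}
    - {"travel": [0,0,0],"twist": [0,0,0],"fingers": 30}
    - {"travel": [0,0,0],"twist": [0,0,0],"fingers": 30}

```text
time: 10.4
tool_pos: [0.5981, -0.305, 0.1858]
orientation: [-3.14, -0.002, -0.002]
ft_force: [-2.3, 5.1, 2.0]
finger_gap: 0.035
gripper_force: 61.8
```

```bash
cat >> h.py <<'E'
def arc(phi0,phi1,n):
    a=np.linspace(phi0,phi1,n+1); X=133*np.c_[np.cos(a),np.sin(a)]; d=np.diff(np.round(X,1),axis=0)
    print([[float(round(u,1)),0,float(round(-w,1))] for u,w in d])
E
python3 - <<'E'
from h import *
p=np.arctan2(112,72)
for i in range(4): arc(p+i*.29,p+(i+1)*.29,12)
E
```

```text
[[-2.7, 0, -1.7], [-2.8, 0, -1.6], [-2.8, 0, -1.6], [-2.8, 0, -1.5], [-2.9, 0, -1.4], [-2.9, 0, -1.4], [-2.9, 0, -1.3], [-3.0, 0, -1.2], [-3.0, 0, -1.2], [-3.0, 0, -1.0], [-3.1, 0, -1.0], [-3.1, 0, -1.0]]
[[-3.1, 0, -0.8], [-3.1, 0, -0.8], [-3.1, 0, -0.7], [-3.2, 0, -0.6], [-3.1, 0, -0.6], [-3.2, 0, -0.5], [-3.2, 0, -0.4], [-3.2, 0, -0.3], [-3.2, 0, -0.2], [-3.2, 0, -0.2], [-3.2, 0, -0.1], [-3.3, 0, -0.0]]
[[-3.2, 0, 0.1], [-3.2, 0, 0.1], [-3.2, 0, 0.2], [-3.2, 0, 0.3], [-3.2, 0, 0.4], [-3.2, 0, 0.5], [-3.1, 0, 0.5], [-3.2, 0, 0.6], [-3.1, 0, 0.7], [-3.1, 0, 0.7], [-3.2, 0, 0.9], [-3.0, 0, 0.9]]
[[-3.1, 0, 1.0], [-3.0, 0, 1.0], [-3.0, 0, 1.2], [-3.0, 0, 1.2], [-3.0, 0, 1.2], [-2.9, 0, 1.4], [-2.9, 0, 1.4], [-2.8, 0, 1.5], [-2.8, 0, 1.5], [-2.8, 0, 1.6], [-2.8, 0, 1.7], [-2.6, 0, 1.8]]
```

Emit:
send_rows:
  motion:
    - {"travel": [-2.7,0,-1.7],"twist": [0,0,0],"fingers": 30}
    - {"travel": [-2.8,0,-1.6],"twist": [0,0,0],"fingers": 30}
    - {"travel": [-2.8,0,-1.6],"twist": [0,0,0],"fingers": 30}
    - {"travel": [-2.8,0,-1.5],"twist": [0,0,0],"fingers": 30}
    - {"travel": [-2.9,0,-1.4],"twist": [0,0,0],"fingers": 30}
    - {"travel": [-2.9,0,-1.4],"twist": [0,0,0],"fingers": 30}
    - {"travel": [-2.9,0,-1.3],"twist": [0,0,0],"fingers": 30}
    - {"travel": [-3,0,-1.2],"twist": [0,0,0],"fingers": 30}
    - {"travel": [-3,0,-1.2],"twist": [0,0,0],"fingers": 30}
    - {"travel": [-3,0,-1],"twist": [0,0,0],"fingers": 30}
    - {"travel": [-3.1,0,-1],"twist": [0,0,0],"fingers": 30}
    - {"travel": [-3.1,0,-1],"twist": [0,0,0],"fingers": 30}

```text
time: 11.6
tool_pos: [0.565, -0.3051, 0.2004]
orientation: [-3.14, -0.003, -0.009]
ft_force: [5.2, 3.6, -7.6]
finger_gap: 0.0352
gripper_force: 60.6
```

Emit:
send_rows:
  motion:
    - {"travel": [-3.1,0,-0.8],"twist": [0,0,0],"fingers": 30}
    - {"travel": [-3.1,0,-0.8],"twist": [0,0,0],"fingers": 30}
    - {"travel": [-3.1,0,-0.7],"twist": [0,0,0],"fingers": 30}
    - {"travel": [-3.2,0,-0.6],"twist": [0,0,0],"fingers": 30}
    - {"travel": [-3.1,0,-0.6],"twist": [0,0,0],"fingers": 30}
    - {"travel": [-3.2,0,-0.5],"twist": [0,0,0],"fingers": 30}
    - {"travel": [-3.2,0,-0.4],"twist": [0,0,0],"fingers": 30}
    - {"travel": [-3.2,0,-0.3],"twist": [0,0,0],"fingers": 30}
    - {"travel": [-3.2,0,-0.2],"twist": [0,0,0],"fingers": 30}
    - {"travel": [-3.2,0,-0.2],"twist": [0,0,0],"fingers": 30}
    - {"travel": [-3.2,0,-0.1],"twist": [0,0,0],"fingers": 30}
    - {"travel": [-3.3,0,0],"twist": [0,0,0],"fingers": 30}

```text
time: 12.8
tool_pos: [0.5279, -0.3051, 0.2062]
orientation: [-3.141, -0.003, -0.012]
ft_force: [6.7, 5.3, -5.0]
finger_gap: 0.0346
gripper_force: 60.3
```

Emit:
send_rows:
  motion:
    - {"travel": [-3.2,0,0.1],"twist": [0,0,0],"fingers": 30}
    - {"travel": [-3.2,0,0.1],"twist": [0,0,0],"fingers": 30}
    - {"travel": [-3.2,0,0.2],"twist": [0,0,0],"fingers": 30}
    - {"travel": [-3.2,0,0.3],"twist": [0,0,0],"fingers": 30}
    - {"travel": [-3.2,0,0.4],"twist": [0,0,0],"fingers": 30}
    - {"travel": [-3.2,0,0.5],"twist": [0,0,0],"fingers": 30}
    - {"travel": [-3.1,0,0.5],"twist": [0,0,0],"fingers": 30}
    - {"travel": [-3.2,0,0.6],"twist": [0,0,0],"fingers": 30}
    - {"travel": [-3.1,0,0.7],"twist": [0,0,0],"fingers": 30}
    - {"travel": [-3.1,0,0.7],"twist": [0,0,0],"fingers": 30}
    - {"travel": [-3.2,0,0.9],"twist": [0,0,0],"fingers": 30}
    - {"travel": [-3,0,0.9],"twist": [0,0,0],"fingers": 30}

```text
time: 14.0
tool_pos: [0.4911, -0.3052, 0.202]
orientation: [3.141, 0.004, 0.016]
ft_force: [4.9, 6.6, 5.9]
finger_gap: 0.0349
gripper_force: 59.9
```

Emit:
send_rows:
  motion:
    - {"travel": [-3.1,0,1],"twist": [0,0,0],"fingers": 30}
    - {"travel": [-3,0,1],"twist": [0,0,0],"fingers": 30}
    - {"travel": [-3,0,1.2],"twist": [0,0,0],"fingers": 30}
    - {"travel": [-3,0,1.2],"twist": [0,0,0],"fingers": 30}
    - {"travel": [-3,0,1.2],"twist": [0,0,0],"fingers": 30}
    - {"travel": [-2.9,0,1.4],"twist": [0,0,0],"fingers": 30}
    - {"travel": [-2.9,0,1.4],"twist": [0,0,0],"fingers": 30}
    - {"travel": [-2.8,0,1.5],"twist": [0,0,0],"fingers": 30}
    - {"travel": [-2.8,0,1.5],"twist": [0,0,0],"fingers": 30}
    - {"travel": [-2.8,0,1.6],"twist": [0,0,0],"fingers": 30}
    - {"travel": [-2.8,0,1.7],"twist": [0,0,0],"fingers": 30}
    - {"travel": [-2,0,1.5],"twist": [0,0,0],"fingers": 30}

```text
time: 15.2
tool_pos: [0.4547, -0.3053, 0.186]
orientation: [3.141, 0.003, 0.008]
ft_force: [-1.5, 7.7, 12.9]
finger_gap: 0.0345
gripper_force: 61.3
```

Emit:
send_rows:
  motion:
    - {"travel": [-2,0,1],"twist": [0,0,0],"fingers": 30}
    - {"travel": [0,0,0],"twist": [0,0,0],"fingers": 30}
    - {"travel": [0,0,0],"twist": [0,0,0],"fingers": 30}
    - {"travel": [0,0,0],"twist": [0,0,0],"fingers": 30}

```text
time: 15.6
tool_pos: [0.4524, -0.3053, 0.1846]
orientation: [3.141, 0.003, 0.007]
ft_force: [-1.8, 7.9, 10.4]
finger_gap: 0.0348
gripper_force: 61.2
```

```bash
python3 - <<'E'
from h import *
a=save('scene','s4.png');w=save('wrist','w4.png')
z=lambda i,x,y,w,h:cv2.resize(i[y:y+h,x:x+w],(400,300),interpolation=cv2.INTER_CUBIC)
cv2.imwrite('pics/z4.png',np.hstack([z(a,250,110,100,75),z(w,0,0,512,384)])[:,:,::-1])
E
```

```text
(no output)
```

View pics/z4.png

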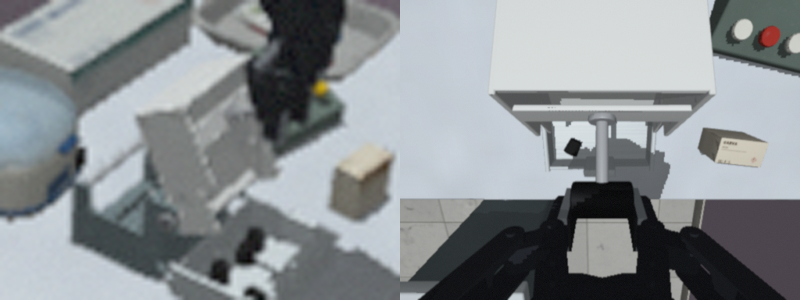

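Emit:
send_rows:
  motion:
    - {"travel": [-2.5,0,1.6],"twist": [0,0,0],"fingers": 30}
    - {"travel": [-2.5,0,1.6],"twist": [0,0,0],"fingers": 30}
    - {"travel": [0,0,0],"twist": [0,0,0],"fingers": 30}
    - {"travel": [0,0,0],"twist": [0,0,0],"fingers": 30}

```text
time: 16.1
tool_pos: [0.4472, -0.3053, 0.1811]
orientation: [3.141, 0.003, 0.007]
ft_force: [-0.8, 8.4, 8.3]
finger_gap: 0.035
gripper_force: 61.7
```

```bash
python3 - <<'E'
from h import *
a=save('scene','s5.png');w=save('wrist','w5.png')
w4=cv2.imread('pics/w4.png')[:,:,::-1]
z=lambda i,x,y,w,h:cv2.resize(i[y:y+h,x:x+w],(400,300),interpolation=cv2.INTER_CUBIC)
cv2.imwrite('pics/z5.png',np.vstack([np.hstack([z(a,250,125,100,75),z(w,0,0,512,384)]),np.hstack([z(w4,160,210,200,150),z(w,160,120,200,150)])])[:,:,::-1])
see('scene',['stopper0'])
for m in bot.masks_of('stopper0','scene'): print(m['conf'],m['extent'])
E
```

View pics/z5.png

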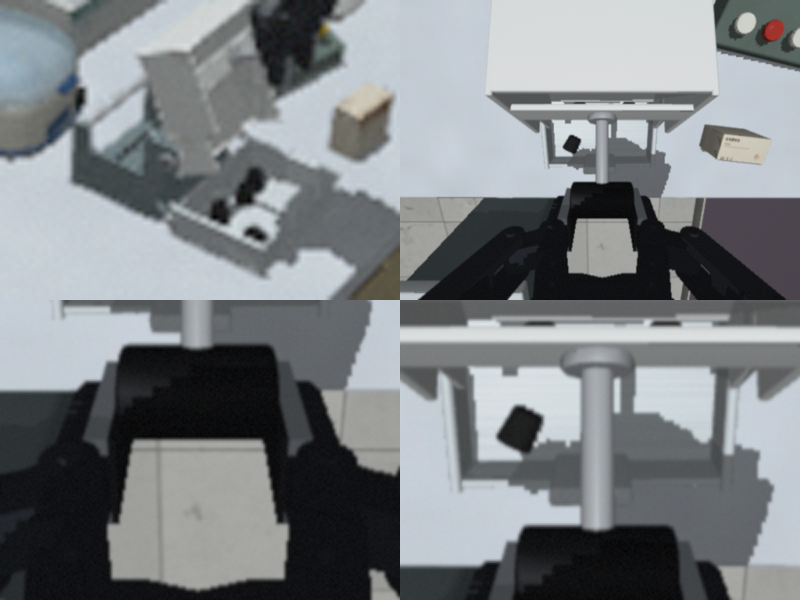

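```bash
python3 - <<'E'
from h import *
s=bot.read_state();p=np.array(s['tool_pos'])
print(p,'grasp pt px',proj('wrist',p+[0,0,.008]),'pred stop grip px',proj('wrist',np.array([.5275-.071,-.305,.191])))
X0=np.array([.447,.181]); c=np.array([.5235,.0735]); r=.133
a0=np.arctan2(X0[1]-c[1],X0[0]-c[0]); print(a0,np.hypot(*(X0-c)))
for i in range(2): arc(a0-i*.62,a0-(i+1)*.62,12)
E
```

```text
[ 0.44725    -0.30526318  0.18112514] grasp pt px (np.float64(257.8494759559833), np.float64(276.5758649176729)) pred stop grip px (np.float64(257.3029462705953), np.float64(262.3371837890834))
2.189283700064086 0.13194127481573
[[5.7, 0, -3.8], [5.9, 0, -3.5], [6.0, 0, -3.3], [6.3, 0, -2.9], [6.3, 0, -2.6], [6.5, 0, -2.2], [6.6, 0, -1.9], [6.7, 0, -1.6], [6.8, 0, -1.2], [6.8, 0, -0.9], [6.8, 0, -0.5], [6.9, 0, -0.2]]
[[6.9, 0, 0.2], [6.8, 0, 0.5], [6.8, 0, 0.9], [6.8, 0, 1.3], [6.7, 0, 1.6], [6.6, 0, 1.9], [6.4, 0, 2.3], [6.4, 0, 2.6], [6.2, 0, 2.9], [6.1, 0, 3.3], [5.9, 0, 3.5], [5.6, 0, 3.9]]
```

Emit:
send_rows:
  motion:
    - {"travel": [0,0,0],"twist": [0,0,0],"fingers": 55}
    - {"travel": [0,0,0],"twist": [0,0,0],"fingers": 55}
    - {"travel": [0,0,0],"twist": [0,0,0],"fingers": 55}
    - {"travel": [5,0,-1.5],"twist": [0,0,0],"fingers": 55}
    - {"travel": [4,0,-1.5],"twist": [0,0,0],"fingers": 55}
    - {"travel": [0,0,0],"twist": [0,0,0],"fingers": 30}
    - {"travel": [0,0,0],"twist": [0,0,0],"fingers": 30}
    - {"travel": [0,0,0],"twist": [0,0,0],"fingers": 30}
    - {"travel": [0,0,0],"twist": [0,0,0],"fingers": 30}

```text
time: 17.2
tool_pos: [0.4541, -0.3052, 0.1822]
orientation: [-3.14, -0.001, 0.001]
ft_force: [-0.4, 4.5, 4.2]
finger_gap: 0.0352
gripper_force: 60.3
```

Now I'll swing it back.

Emit:
send_rows:
  motion:
    - {"travel": [5.5,0,-3.3],"twist": [0,0,0],"fingers": 30}
    - {"travel": [5.9,0,-3.3],"twist": [0,0,0],"fingers": 30}
    - {"travel": [6,0,-3],"twist": [0,0,0],"fingers": 30}
    - {"travel": [6.3,0,-2.6],"twist": [0,0,0],"fingers": 30}
    - {"travel": [6.3,0,-2.3],"twist": [0,0,0],"fingers": 30}
    - {"travel": [6.5,0,-2],"twist": [0,0,0],"fingers": 30}
    - {"travel": [6.6,0,-1.6],"twist": [0,0,0],"fingers": 30}
    - {"travel": [6.7,0,-1.2],"twist": [0,0,0],"fingers": 30}
    - {"travel": [6.8,0,-0.8],"twist": [0,0,0],"fingers": 30}
    - {"travel": [6.8,0,-0.5],"twist": [0,0,0],"fingers": 30}
    - {"travel": [6.8,0,-0.2],"twist": [0,0,0],"fingers": 30}
    - {"travel": [6.8,0,0.2],"twist": [0,0,0],"fingers": 30}

```text
time: 18.4
tool_pos: [0.5289, -0.3051, 0.2024]
orientation: [-3.139, -0.001, 0.01]
ft_force: [-4.4, 5.4, 5.4]
finger_gap: 0.035
gripper_force: 63.2
```

Emit:
send_rows:
  motion:
    - {"travel": [6.8,0,0.5],"twist": [0,0,0],"fingers": 30}
    - {"travel": [6.8,0,0.9],"twist": [0,0,0],"fingers": 30}
    - {"travel": [6.8,0,1.2],"twist": [0,0,0],"fingers": 30}
    - {"travel": [6.7,0,1.5],"twist": [0,0,0],"fingers": 30}
    - {"travel": [6.6,0,1.9],"twist": [0,0,0],"fingers": 30}
    - {"travel": [6.5,0,2.2],"twist": [0,0,0],"fingers": 30}
    - {"travel": [6.4,0,2.6],"twist": [0,0,0],"fingers": 30}
    - {"travel": [6.2,0,2.9],"twist": [0,0,0],"fingers": 30}
    - {"travel": [6,0,3.3],"twist": [0,0,0],"fingers": 30}
    - {"travel": [0,0,0],"twist": [0,0,0],"fingers": 30}

```text
time: 19.4
tool_pos: [0.5912, -0.305, 0.1859]
orientation: [-3.14, -0.003, -0.001]
ft_force: [0.7, 4.4, 3.0]
finger_gap: 0.0351
gripper_force: 65.1
```

Emit:
send_rows:
  motion:
    - {"travel": [4,0,2.4],"twist": [0,0,0],"fingers": 30}
    - {"travel": [4,0,2.4],"twist": [0,0,0],"fingers": 30}
    - {"travel": [3,0,1.8],"twist": [0,0,0],"fingers": 30}
    - {"travel": [0,0,0],"twist": [0,0,0],"fingers": 30}
    - {"travel": [0,0,0],"twist": [0,0,0],"fingers": 30}

```text
time: 19.9
tool_pos: [0.6018, -0.305, 0.1796]
orientation: [-3.14, -0.002, -0.001]
ft_force: [0.2, 5.5, 2.9]
finger_gap: 0.0348
gripper_force: 65.9
```

Emit:
send_rows:
  motion:
    - {"travel": [0,0,0],"twist": [0,0,0],"fingers": 60}
    - {"travel": [0,0,0],"twist": [0,0,0],"fingers": 70}
    - {"travel": [0,0,0],"twist": [0,0,0],"fingers": 70}
    - {"travel": [0,0,-25],"twist": [0,0,0],"fingers": 70}
    - {"travel": [0,0,-45],"twist": [0,0,0],"fingers": 70}
    - {"travel": [0,0,-45],"twist": [0,0,0],"fingers": 70}
    - {"travel": [-15,15,-10],"twist": [0,0,0],"fingers": 70}
    - {"travel": [-35,35,0],"twist": [0,0,0],"fingers": 70}
    - {"travel": [-35,35,0],"twist": [0,0,0],"fingers": 70}
    - {"travel": [-35,35,0],"twist": [0,0,0],"fingers": 70}
    - {"travel": [-30,35,0],"twist": [0,0,0],"fingers": 70}
    - {"travel": [0,0,0],"twist": [0,0,0],"fingers": 70}

```text
time: 21.1
tool_pos: [0.443, -0.4708, 0.304]
orientation: [3.135, -0.022, -0.008]
ft_force: [-0.6, 0.2, -0.5]
finger_gap: 0.0699
gripper_force: 0.0
```

```bash
python3 - <<'E'
from h import *
s=bot.read_state();print(s['time'],s['tool_pos'])
a=save('scene','s6.png');b=save('top','t6.png');w=save('wrist','w6.png')
z=lambda i,x,y,w,h:cv2.resize(i[y:y+h,x:x+w],(400,300),interpolation=cv2.INTER_CUBIC)
cv2.imwrite('pics/z6.png',np.vstack([np.hstack([z(b,275,158,80,60),z(a,250,110,100,75)]),np.hstack([z(w,0,0,512,384),z(cv2.imread('pics/s.png')[:,:,::-1],250,110,100,75)])])[:,:,::-1])
g=[cv2.cvtColor(x,cv2.COLOR_BGR2GRAY)[122:150,262:312].astype(float) for x in (cv2.imread('pics/s.png'),cv2.imread('pics/s6.png'))]
print('bin shift px',cv2.phaseCorrelate(*g))
E
```

```text
21.1 [ 0.44295971 -0.47076527  0.30397679]
bin shift px ((0.19111099867386727, -0.20863931260487334), 0.5470192502747493)
```

View pics/z6.png

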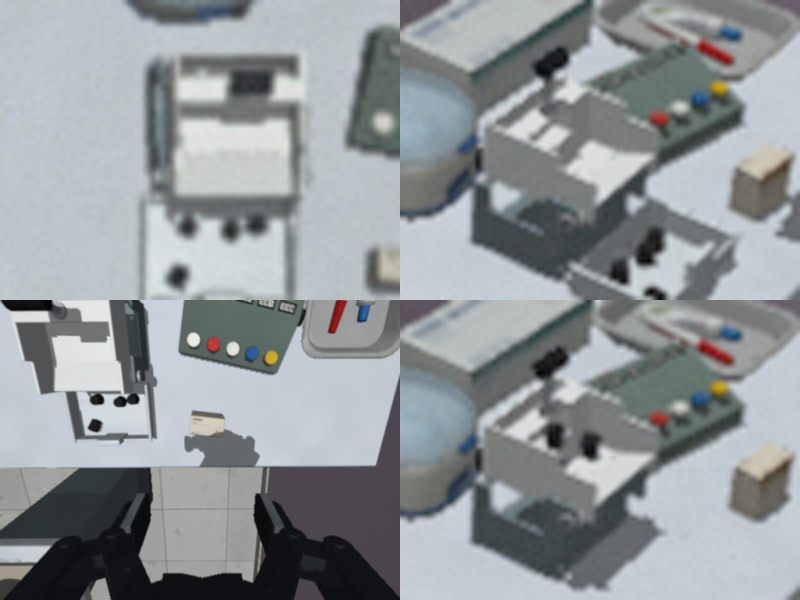

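All four stoppers are in the tray: three in a row near the mouth and one at the lower left. The bin is empty, and its outline matches the starting image to within 0.3 px.

```bash
python3 -c "
from cell import bot
print(bot.job_done())"
```

```text
the job is handed in; nothing more can be done
None
```

I handed the job in at about 21 s of the 58 s allowed: the tray stands below the mouth with all four stoppers in it, the bin is back home, and the arm is clear of everything (the hand-in gave no verdict).

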